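Clamp a silver bar in the engraver's vice to a set force

TASK

Clamp the loose silver bar in the engraver's vice: turn the big outer (coarse) knob clockwise until the jaw has pushed the bar up to the gauge anvil and the needle only just begins to lift (not past the second short mark), then leave the coarse knob alone and turn the small inner (fine) knob clockwise until the needle rests between the two long marks. Never let the needle run past the last short mark, as that would bruise the soft bar; move the bar only by the vice's knobs, do not disturb the other things on the bench, and let go at the end.

Things in the scene. Friction and masses are not known exactly. Their poses are not given: they have to be found in the camera images.
- vice: Engraver's vice bolted to the bench: base plate 100 x 370 x 18 mm, coaxial knobs at one end, gauge head with a round white dial (82 mm) at the other. Origin on the bench; z up; y runs from the knobs (upright axis at y = -120 mm) over the bed to the dial (centre at y = +115 mm, 62 mm high). Jaw, bed and gauge head are no higher than 65 mm.
- bed (a point): Middle of the vice's bed, 24 mm above the bench, at y = +10 mm of the vice. On the knob side stands the moving jaw with a thick steel shoe (46 mm wide) that somebody has screwed out by an unknown 0 to 5 mm and that stays so: its face is at y = -15 to -10 mm of the vice, plus 10 mm per rad of the coarse knob. Where it meets the bar is found only by the gauge or by feel.
- anvil (a point): Fixed point on the bed below where the gauge anvil's face (42 mm wide) stands at y = +33 mm of the vice when the fine knob reads 0; the face is 2 mm nearer the jaw per rad of the fine knob. The anvil gives way into the gauge head, along +y, against a spring of 4 N/mm, by at most 5 mm.
- coarse_grip (a point): Outer, coarse knob: dark knurled steel cylinder, 56 mm in diameter, 24 mm tall (58 to 82 mm above the bench), free all round and below its rim down to 44 mm above the bench. This point lies on its axis, 72 mm above the bench. The fine knob stands on top of it, to 110 mm above the bench. Its turning friction is 0.3 N m, plus 0.01 N m per N of clamping force.
- coarse (a joint): Turn of the coarse knob, rad; grows clockwise seen from above; starts between 0 and 0.8, stops at 0 and 4.2. Moves the jaw by 10 mm per rad towards the gauge anvil. It stays where it is left and does not turn the fine knob.
- fine_grip (a point): Inner, fine knob: dark knurled steel cylinder, 24 mm in diameter, 22 mm tall (88 to 110 mm above the bench), on a 12 mm stem above the coarse knob, coaxial with it. This point lies on its axis, 99 mm above the bench. Its turning friction is 0.08 N m, plus 0.002 N m per N of clamping force.
- fine (a joint): Turn of the fine knob, rad; grows clockwise seen from above; starts between 0 and 0.6, stops at 0 and 5.0. It draws the whole gauge head with its anvil and dial 2 mm per rad towards the jaw (along -y). It stays where it is left.
- bar: Soft silver bar, 44 mm (x) x 20 mm (y, the way it is clamped) x 14 mm tall, lying loose on the vice's bed between the shoe and the anvil, touching neither, a little askew; the bed is 24 mm above the bench. Origin at the centre of its underside. The jaw pushes it along the bed and squares it against the anvil.
- needle (a joint): Needle of the clamping-force gauge on the dial, rad: 0 at rest (on the first short mark), grows clockwise seen from above by 0.1 rad per N of clamping force (0.4 rad per mm that the anvil is pushed into the head). The two long marks are at 1.05 and 1.35 rad (10.5 and 13.5 N). Three short marks: at 0, 0.5 (5 N) and, the last one, 1.75 rad (17.5 N).
- needle_tip (a point): Tip of the needle, a thin black pointer; it turns on a radius of 34 mm about the dial's centre.
- bench_block: Bystander: square steel bench block 60 x 60 x 25 mm beside the vice. Origin under its centre.
- solder_block: Bystander: brown block 50 x 90 x 22 mm beside the vice. Origin under its centre.
- cup: Bystander: white ceramic cup, 66 mm wide, 55 mm tall, near the knobs. Origin under its centre.
- bangle: Bystander: brass bangle, 68 mm across, 8 mm high, beside the vice. Origin under its centre.
- hammer: Bystander: hammer lying on the bench.
- screwdriver: Bystander: screwdriver lying on the bench.
- mandrel: Bystander: steel ring mandrel standing on its 60 mm foot, 132 mm tall. Origin under its centre.
- jar: Bystander: amber jar, 50 mm wide, 60 mm tall. Origin under its centre.

How it is judged:
By the outcome, as a careful person would: the job done as asked, in the order asked, and still so for the second after the job is handed in, with the robot touching nothing.
It also fails if it takes over 61 s, if anything falls off the work surface, if the arm or the gripper's body presses on something with over 40 N, if the wrist force passes 120 N, or if a joint passes its speed limit or range.

ROBOT

A 7-joint arm with a two-finger parallel gripper is mounted at the origin on the work surface. World frame = base frame: x ahead of the robot, y to its left, z up, the work surface at z = 0. Lengths are in m, angles in rad, forces in N, time in s.
With the tool pointing down it reaches from about 0.4 to 0.85 m from the base axis. Payload 4.4 kg.
Tool frame: the origin (TCP) lies midway between the tips of the shut fingers; the grasp point (between the pads) lies r.grip_depth behind it (r.grip_depth is the distance from the TCP to the grasp point, in m); z points along the fingers, y is the direction in which the jaws open and shut (so a half turn about z gives the same grasp; the last joint's range is limited). The gripper opens to 94 mm and grips with 3 to 60 N. Pads are 16 mm wide; open, the fingers measure 119 mm over their backs; the gripper's body (75 mm by 177 mm) begins 78 mm behind the grasp point.
Start: joints at [1.143, 0.628, 0.038, 1.517, -0.027, 0.996, -0.02], TCP at [0.23, -0.608, 0.205] pointing down, gripper open.
Joint ranges: [-3.06, 3.06], [-0.37, 2.12], [-1.25, 1.32], [0.18, 2.47], [-1.1, 4.24], [0.23, 1.98], [-2.94, 2.94]. Speed limits (rad/s): [2.57, 2.57, 3.14, 3.14, 3.14, 3.14, 3.14].

INTERFACE

Orientations are given as a unit quaternion [x, y, z, w].
In Python, from bench import r, grab_frame gives the robot as it stands.
- The arm moves only by the tool arm_command, never from a script. Its arguments are lists of equal length, an entry for each row: "linear": the shift along the tool's x, y, z in cm, a list of three; "delta_rot": the turn, a rotation vector about the tool's x, y, z in degrees, a list of three; "grip": the opening, from 0 (shut) to 1 (fully open). In form: {"linear": [[tx, ty, tz], ...], "delta_rot": [[wx, wy, wz], ...], "grip": [grip, ...]}. A call has 1 to 12 rows; each row shifts and turns the commanded pose from where the row before left it, along the tool's axes as they then stand; what a row does not reach is not made up. A row lasts 1/8 s, in which the tool goes at most 62.5 mm and 10.7 degrees, less where a joint would pass 70% of its speed; a pose out of reach is approached as far as the arm can. A call with a gripper value outside its range is refused whole. The fingers move at their own pace and stop on an object; "squeeze" is the grip in N (left out, the last holds). Time passes only in rows, so rows that do not move let the fingers close. It gives the time, the measured TCP pose, the force and the opening at its end, in the units of the state.
- r.state(): the state, without advancing time (a new reading comes with each control period).
- grab_frame(name): name is "scene" or "top" or "wrist"; returns a dict with "pixels" (420x560x3 uint8, blue, green, red), "fx", "fy", "cx", "cy" (pixels), "k1" (the pictures are not rectified: a ray, as slopes to the right and down, at radius r is drawn at 1 + k1 r^2 times it, then the intrinsics apply), "R" (3x3) and "t" (3): a world point X has camera coordinates R X + t. Camera axes: x right, y down, z forward; pixel columns grow to the right and rows downward; lengths in m; the calibration is good to about 2 mm. A picture is of the moment at which its call begins. There is no depth.
- r.close_job(): hands the job in, once; it reports no verdict.
The state is a dict: "t": time; "qpos": joint angles; "joint_vel": joint speeds; "joint_efforts": joint torques, N m; "eef_pos": TCP position; "ee_rot": TCP orientation; "contact_force": force on the tool from outside, world axes, zero at the start; "moment": the same for the moment, N m; "opening": finger opening in m.
Only numpy, scipy, OpenCV 4.12 (cv2) and the standard library are available. Lean on these libraries where they do the work, as an engineer would, in place of code of your own. Each camera call takes 0.05 s, during which the arm holds its last target.

## Working session

There is one attempt and no reset: what is moved stays moved. The work goes in short steps, Python scripts to look and compute and a tool call to move; the robot and the scene stay as the last step left them, time stands still between calls to the robot, and variables do not carry over. Pictures are saved under pics/ and viewed, and the job is handed in when it is done.

Besides the shell and the picture viewer there is one more tool, called after ">>>" as name(argument=value, ...), one argument or row to a line, values as JSON. arm_command: Moves the arm, as the interface text tells. Its arguments: {"type":"object","properties":{"linear":{"type":"array"},"delta_rot":{"type":"array"},"grip":{"type":"array"},"squeeze":{"type":"number"}},"required":["linear","delta_rot","grip"]}

```bash
ls; mkdir -p pics
cat > h.py <<'E'
import numpy as np, cv2
from bench import r, grab_frame
def snap(n,f):
    d=grab_frame(n); cv2.imwrite('pics/'+f,d['pixels']); np.savez('pics/'+f[:-4]+'.npz',**{k:np.array(v) for k,v in d.items()}); return d
def load(f): return dict(np.load('pics/'+f+'.npz'))
def ray(d,u,v):
    p=np.array([(u-d['cx'])/d['fx'],(v-d['cy'])/d['fy']],float); q=p.copy()
    for _ in range(30): q=p/(1+d['k1']*(q@q))
    R=np.array(d['R']);t=np.array(d['t'])
    return -R.T@t, R.T@np.array([q[0],q[1],1.])
def onz(d,u,v,z):
    o,w=ray(d,u,v); return o+w*(z-o[2])/w[2]
def proj(d,X):
    c=np.array(d['R'])@np.array(X,float)+np.array(d['t']); q=c[:2]/c[2]; q=q*(1+d['k1']*(q@q))
    return np.array([q[0]*d['fx']+d['cx'],q[1]*d['fy']+d['cy']])
E
python3 - <<'E'
from h import *
for n in ['scene','top','wrist']: 
    d=snap(n,n+'0.png'); print(n, -np.array(d['R']).T@np.array(d['t']),d['fx'],d['k1'])
s=r.state(); print(s, r.grip_depth)
E
```

```text
pics
scene [1.30948816 0.88648988 0.8698448 ] 452.93143857874935 -0.14947481615046568
top [ 0.37415266 -0.0117347   1.11698544] 385.53762019478927 -0.02068955207394787
wrist [ 0.30549534 -0.57961066  0.38345346] 326.7430125239045 -0.06939573063477529
{'t': 0.15, 'qpos': array([ 1.14317904,  0.6291244 ,  0.03844338,  1.51807064, -0.02700144,
        0.99633099, -0.01997691]), 'joint_vel': array([ 0.00120928, -0.00325543, -0.00217786, -0.00329664,  0.0012496 ,
       -0.00071839, -0.00123548]), 'joint_efforts': array([ 1.82314263e-03, -5.50089884e+01,  1.14504017e+00, -1.86817664e+01,
       -5.21210802e-02,  2.08688295e-02,  6.86393219e-05]), 'eef_pos': array([ 0.22994725, -0.60744959,  0.20479293]), 'ee_rot': array([ 9.83677857e-01,  1.79937136e-01, -1.27637480e-04, -6.96352927e-04]), 'contact_force': array([-0.20611871, -0.31337681,  0.4429902 ]), 'moment': array([-0.01148411, -0.0108929 , -0.01016561]), 'opening': 0.09371510510690174} 0.0188
```

View pics/top0.png

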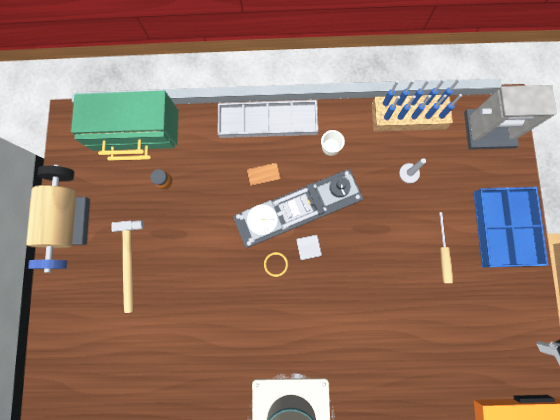

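View pics/scene0.png

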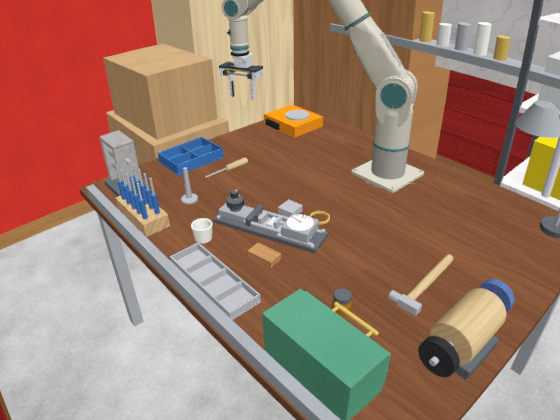

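View pics/wrist0.png

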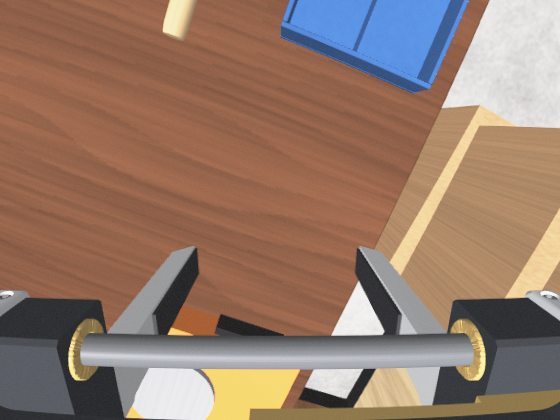

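The top view has the dial at about (263,220) and the knobs at about (341,187). I'll zoom in there.

Run:
```python
from h import *
d=load('top0'); p=d['pixels']
c=p[160:255,225:375]; cv2.imwrite('pics/top0z.png',cv2.resize(c,None,fx=5.3,fy=5.3,interpolation=cv2.INTER_CUBIC))
hsv=cv2.cvtColor(p,cv2.COLOR_BGR2HSV)
# dial: white
m=((hsv[...,1]<40)&(hsv[...,2]>215)).astype('u1')*255
n,l,s,ce=cv2.connectedComponentsWithStats(m)
for i in range(1,n):
    if s[i,4]>60: print(s[i],ce[i])
print('dial@62',onz(d,263,220,.062),'fine',onz(d,341.5,186,.11))
for n,(u,v),z in [('cup',(333,142),.055),('mandrelfoot',(409,174),.01),('mandtip',(423,161),.132)]: print(n,onz(d,u,v,z))
d=load('scene0'); c=d['pixels'][175:255,190:340]; cv2.imwrite('pics/scene0z.png',cv2.resize(c,None,fx=5.3,fy=5.3,interpolation=cv2.INTER_CUBIC))
```

```text
[    0    42   560   146 25502] [280.95643479  79.76374402]
[ 218  100  100   34 2563] [269.118611   118.74756145]
[501 120  23   5  86] [512.61627907 121.79069767]
[321 130  24  23 406] [332.48029557 140.99261084]
[400 164  20  18 203] [408.13793103 173.53694581]
[345 172  13  25 108] [351.14814815 184.57407407]
[318 184  24  21 212] [326.68867925 194.41037736]
[273 189  34  16  91] [289.40659341 196.20879121]
[ 236  194   82   51 1572] [274.543257   216.01590331]
[545 210  15  24 233] [551.86266094 222.74248927]
[112 221  29  10 208] [125.32692308 225.44230769]
[297 236  24  23 418] [308.30861244 246.99760766]
[ 252  379   78   41 2093] [290.45580506 395.17869087]
dial@62 [0.53279665 0.0650515  0.062     ] fine [ 0.61190985 -0.14967802  0.11      ]
cup [ 0.75578003 -0.13948368  0.055     ]
mandrelfoot [ 0.66618893 -0.3632249   0.01      ]
mandtip [ 0.66828538 -0.36412706  0.132     ]
```

View pics/top0z.png

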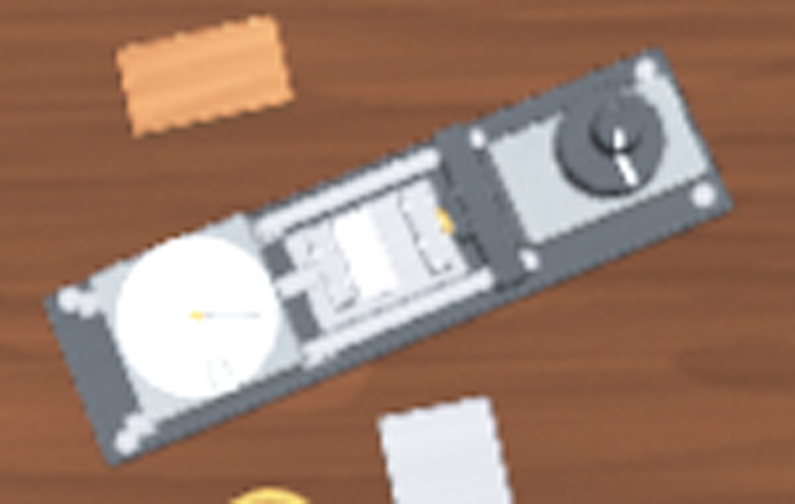

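View pics/scene0z.png

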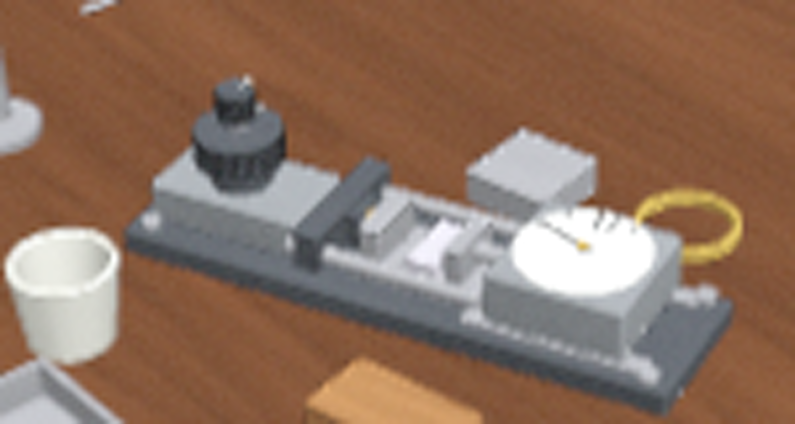

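Run:
```python
from h import *
d=load('top0')
Z=lambda a,b:(225+(a+.5)/5.3-.5,160+(b+.5)/5.3-.5)
C=[onz(d,*Z(*q),.018) for q in [(45,300),(655,48),(730,208),(110,465)]]
for a,b in [(0,1),(1,2),(2,3),(3,0)]: print(np.linalg.norm(C[a]-C[b]), np.degrees(np.arctan2(*(C[b]-C[a])[:2][::-1])))
c=np.mean(C,0); print('centre',c)
D=onz(d,*Z(197,317),.062); K=onz(d,*Z(610,143),.082); print('dial',D,'coarse',K, np.linalg.norm((D-K)[:2]), np.degrees(np.arctan2(*(D-K)[:2][::-1])))
print('fine',onz(d,*Z(617,125),.11))
ds=load('scene0')
Z=lambda a,b:(190+(a+.5)/5.3-.5,175+(b+.5)/5.3-.5)
print('scene fine',onz(ds,*Z(236,88),.11),'dial',onz(ds,*Z(585,250),.062), 'coarse', onz(ds,*Z(238,133),.082))
print('corners',[onz(ds,*Z(*q),.018) for q in [(130,240),(665,405),(730,310)]])
```

```text
0.3644805301011174 -68.657988501799
0.09838647589403818 -158.6151837437924
0.36478053535467364 111.19204585800168
0.09743193545642355 21.209549325949176
centre [ 0.57348653 -0.03255203  0.018     ]
dial [0.53454858 0.06845993 0.062     ] coarse [ 0.61703996 -0.14847779  0.082     ] 0.23209222414924807 110.81949642893478
fine [ 0.61969173 -0.14876531  0.11      ]
scene fine [ 0.61748997 -0.14886239  0.11      ] dial [0.53192692 0.06824951 0.062     ] coarse [ 0.62222373 -0.14391565  0.082     ]
corners [array([ 0.68867514, -0.1746734 ,  0.018     ]), array([0.55876636, 0.16217688, 0.018     ]), array([0.468649  , 0.12572476, 0.018     ])]
```

>>> arm_command(
  linear=[
    [4.4,-2.4,0],
    [4.4,-2.4,0],
    [4.4,-2.4,0],
    [4.4,-2.4,0],
    [4.4,-2.4,0],
    [4.4,-2.4,0],
    [4.4,-2.4,0],
    [4.4,-2.4,0],
    [4.4,-2.4,0],
    [4.4,-2.4,0],
    [4.4,-2.4,0],
    [4.1,-2.8,0],
  ],
  delta_rot=[
    [0,0,0],
    [0,0,0],
    [0,0,0],
    [0,0,0],
    [0,0,0],
    [0,0,0],
    [0,0,0],
    [0,0,0],
    [0,0,0],
    [0,0,0],
    [0,0,0],
    [0,0,0],
  ],
  grip=[1,1,1,1,1,1,1,1,1,1,1,1],
)

```text
t: 1.65
eef_pos: [0.6186, -0.1478, 0.2052]
ee_rot: [0.984, 0.18, -0.0, 0.0]
contact_force: [0.7, 0.2, 0.4]
opening: 0.094
```

Run:
```python
from h import *
d=snap('wrist','w1.png'); s=r.state(); print(s['t'],s['eef_pos'],s['ee_rot'],s['qpos'])
```

```text
1.7 [ 0.62306321 -0.13827243  0.20495616] [ 0.98283927  0.18442668  0.0023435  -0.00287858] [ 0.16665824  0.60988383  0.01986294  1.55547648 -0.0222864   0.97414102
 -1.00438644]
```

View pics/w1.png

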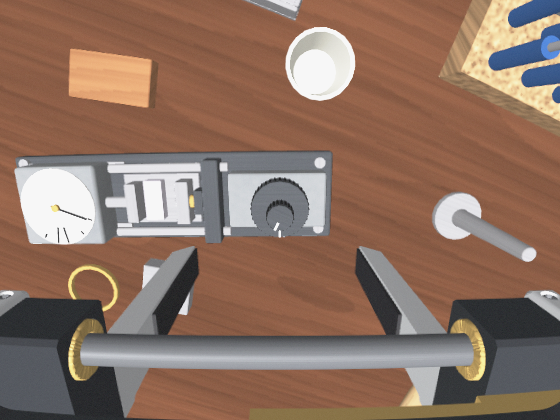

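>>> arm_command(
  linear=[
    [0,0,0],
    [0,0,0],
    [0,0,0],
    [0,0,0],
  ],
  delta_rot=[
    [0,0,0],
    [0,0,0],
    [0,0,0],
    [0,0,0],
  ],
  grip=[1,1,1,1],
)

```text
t: 2.2
eef_pos: [0.6173, -0.1502, 0.2057]
ee_rot: [0.984, 0.179, -0.0, 0.0]
contact_force: [0.2, -0.3, 0.1]
opening: 0.0939
```

Run:
```python
from h import *
d=snap('wrist','w2.png'); s=r.state(); print(s['t'],s['eef_pos'],s['ee_rot'],s['qpos'][6])
print(np.array(d['R'])[2])
cv2.imwrite('pics/w2z.png',cv2.resize(d['pixels'][130:260,0:350],None,fx=2.28,fy=2.28,interpolation=cv2.INTER_CUBIC))
```

```text
2.25 [ 0.61740896 -0.14994241  0.20564379] [9.83810391e-01 1.79212449e-01 2.13691482e-05 1.13229087e-04] -0.9996220161339492
[-0.25215562 -0.09550541 -0.96296223]
```

View pics/w2z.png

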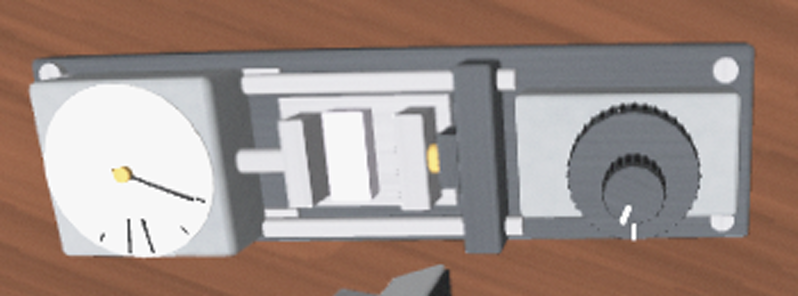

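Run:
```python
from h import *
d=load('w2')
Z=lambda a,b:((a+.5)/2.28-.5,130+(b+.5)/2.28-.5)
f=onz(d,*Z(634,190),.11);k=onz(d,*Z(634,173),.082);D=onz(d,*Z(122,174),.062)
print(f,k,D,np.linalg.norm((k-D)[:2]),np.degrees(np.arctan2(*(D-k)[:2][::-1])))
a=(D-k)[:2];a/=np.linalg.norm(a)
# along axis from knob axis (y=-120)
for n,q,z in [('shoe face top',(396,160),.042),('shoe back? ',(430,160),.042),('bar kside',(366,150),.038),('bar aside',(326,150),.038),('anvil face',(304,160),.042),('anvil L',(282,160),.042)]:
    print(n,((onz(d,*Z(*q),z)-k)[:2]@a-.12)*1000)
ds=snap('scene','s2.png'); dt=snap('top','t2.png')
cv2.imwrite('pics/t2z.png',cv2.resize(dt['pixels'][160:255,225:375],None,fx=5.3,fy=5.3,interpolation=cv2.INTER_CUBIC))
cv2.imwrite('pics/s2z.png',cv2.resize(ds['pixels'][160:255,200:340],None,fx=5.3,fy=5.3,interpolation=cv2.INTER_CUBIC))
```

```text
[ 0.62274341 -0.15001712  0.11      ] [ 0.62248929 -0.15023782  0.082     ] [0.53425643 0.06914335 0.062     ] 0.23645958185842833 111.9094870120378
shoe face top -7.163929810596353
shoe back?  -23.475695098962827
bar kside 8.233668091970653
bar aside 27.832648917617135
anvil face 37.53169472541346
anvil L 48.369384912845035
```

View pics/t2z.png

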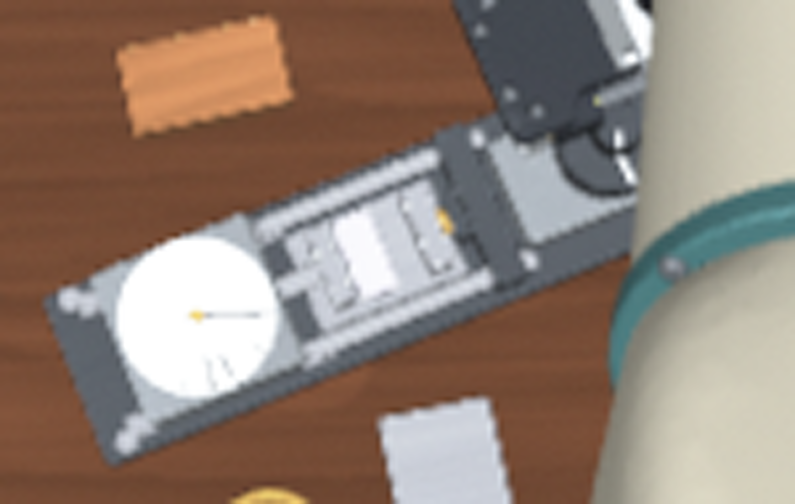

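View pics/s2z.png

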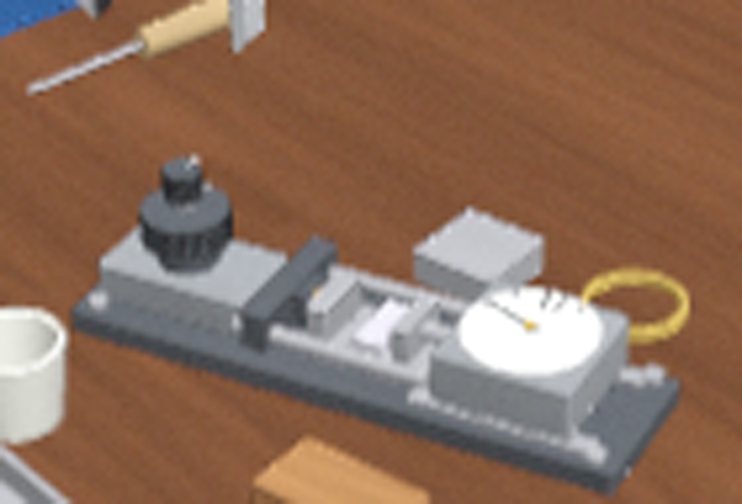

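>>> arm_command(
  linear=[
    [0,0,0],
    [0,0,0],
    [0,0,0],
    [0,0,0],
    [0,0,0],
    [0,0,0],
    [0,0,0],
    [0,0,0],
    [0,0,0],
    [0,0,0],
    [0,0,0],
    [0,0,0],
  ],
  delta_rot=[
    [0,0,-10],
    [0,0,-10],
    [0,0,-10],
    [0,0,-10],
    [0,0,-10],
    [0,0,-10],
    [0,0,-10],
    [0,0,-10],
    [0,0,-10],
    [0,0,-10],
    [0,0,-10],
    [0,0,-10],
  ],
  grip=[1,1,1,1,1,1,1,1,1,1,1,1],
)

```text
t: 3.85
eef_pos: [0.6177, -0.1494, 0.2055]
ee_rot: [0.334, 0.943, -0.0, 0.0]
contact_force: [0.2, 0.1, 0.1]
opening: 0.0941
```

>>> arm_command(
  linear=[
    [0,0,0],
    [0,0,0],
    [0,0,0],
    [0,0,0],
    [0,0,0],
    [0,0,0],
    [0,0,0],
    [0,0,0],
    [0,0,0],
    [0,0,0],
  ],
  delta_rot=[
    [0,0,-10],
    [0,0,-10],
    [0,0,-10],
    [0,0,-10],
    [0,0,-10],
    [0,0,-10],
    [0,0,-10],
    [0,0,0],
    [0,0,0],
    [0,0,0],
  ],
  grip=[1,1,1,1,1,1,1,1,1,1],
)

```text
t: 5.1
eef_pos: [0.6178, -0.1491, 0.2056]
ee_rot: [-0.264, 0.964, -0.0, -0.0]
contact_force: [-0.1, 0.0, -0.2]
opening: 0.094
```

Run:
```python
from h import *
d=snap('wrist','w3.png'); s=r.state(); print(s['t'],s['eef_pos'],s['ee_rot'],s['qpos'])
```

```text
5.15 [ 0.61777839 -0.14898232  0.20560891] [-2.64412274e-01  9.64409726e-01 -1.71961853e-04  8.06112416e-06] [ 0.66947135  0.73692652 -0.85763459  1.54504286  0.59495511  1.13687076
  1.79029672]
```

View pics/w3.png

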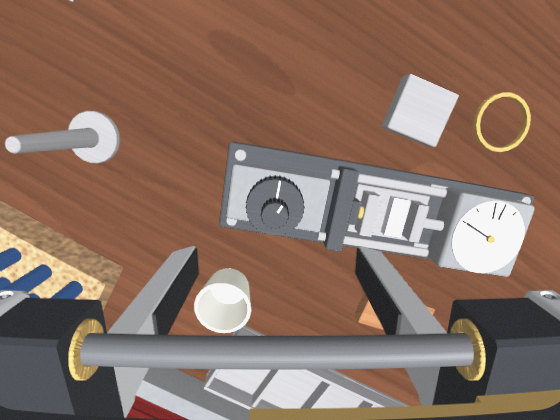

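Run:
```python
from h import *
d=load('w3'); cv2.imwrite('pics/w3z.png',cv2.resize(d['pixels'][160:250,220:340],None,fx=6,fy=6,interpolation=cv2.INTER_CUBIC))
d=load('w2'); cv2.imwrite('pics/w2y.png',cv2.resize(d['pixels'][160:250,220:340],None,fx=6,fy=6,interpolation=cv2.INTER_CUBIC))
```

```text
(no output)
```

View pics/w3z.png

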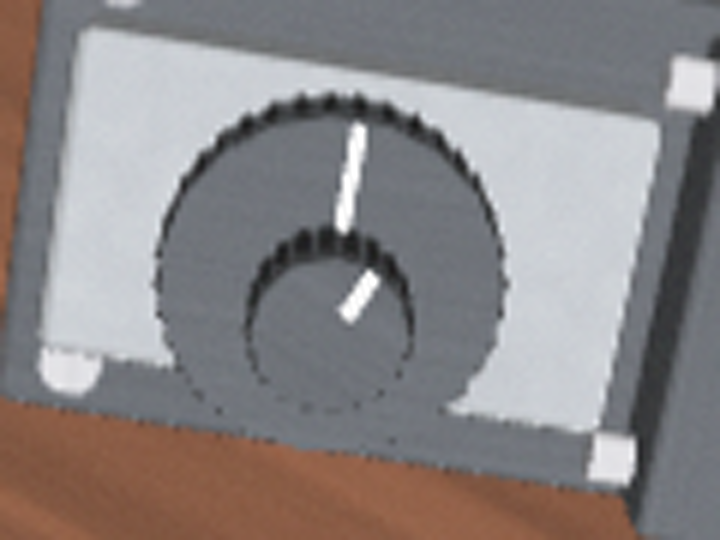

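View pics/w2y.png

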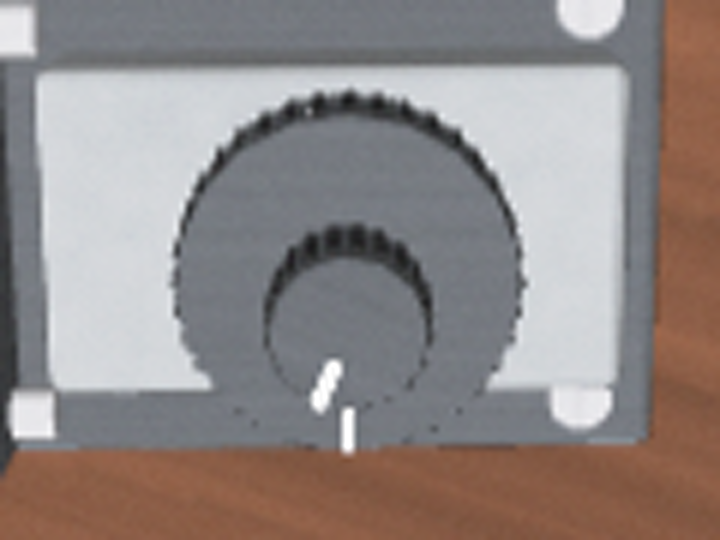

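Run:
```python
from h import *
Z=lambda a,b:(220+(a+.5)/6-.5,160+(b+.5)/6-.5)
for n,F,K in [('w3',(330,334),(332,279)),('w2',(349,332),(349,279))]:
    d=load(n); print(n,onz(d,*Z(*F),.11),onz(d,*Z(*K),.082))
d=load('w3');D=onz(d,490,239,.062);print(D)
```

```text
w3 [ 0.61968037 -0.15084034  0.11      ] [ 0.61862508 -0.15129859  0.082     ]
w2 [ 0.62115414 -0.15058179  0.11      ] [ 0.62202827 -0.15037203  0.082     ]
[0.53563448 0.06984676 0.062     ]
```

>>> arm_command(
  linear=[
    [-0.13,-0.29,2],
    [0,0,2.5],
    [0,0,2.5],
    [0,0,2.5],
    [0,0,2.5],
    [0,0,1.5],
    [0,0,1.0],
    [0,0,0.6],
    [0,0,0],
    [0,0,0],
  ],
  delta_rot=[
    [0,0,0],
    [0,0,0],
    [0,0,0],
    [0,0,0],
    [0,0,0],
    [0,0,0],
    [0,0,0],
    [0,0,0],
    [0,0,0],
    [0,0,0],
  ],
  grip=[0.77,0.77,0.77,0.77,0.77,0.77,0.77,0.77,0.77,0.77],
  squeeze=40,
)

```text
t: 6.4
eef_pos: [0.6209, -0.1509, 0.0552]
ee_rot: [-0.265, 0.964, -0.0, 0.001]
contact_force: [-0.1, 0.2, 0.1]
opening: 0.0724
```

Run:
```python
from h import *
d=snap('scene','s4.png'); s=r.state(); print(s['t'],s['eef_pos'],s['ee_rot'],s['opening'],s['contact_force'])
cv2.imwrite('pics/s4z.png',cv2.resize(d['pixels'][160:255,200:340],None,fx=5.3,fy=5.3,interpolation=cv2.INTER_CUBIC))
```

```text
6.45 [ 0.62090763 -0.15086149  0.05522749] [-2.64914324e-01  9.64271733e-01 -2.80871335e-04  5.89244974e-04] 0.07267876603590036 [0.65547557 0.23212751 0.66308246]
```

View pics/s4z.png

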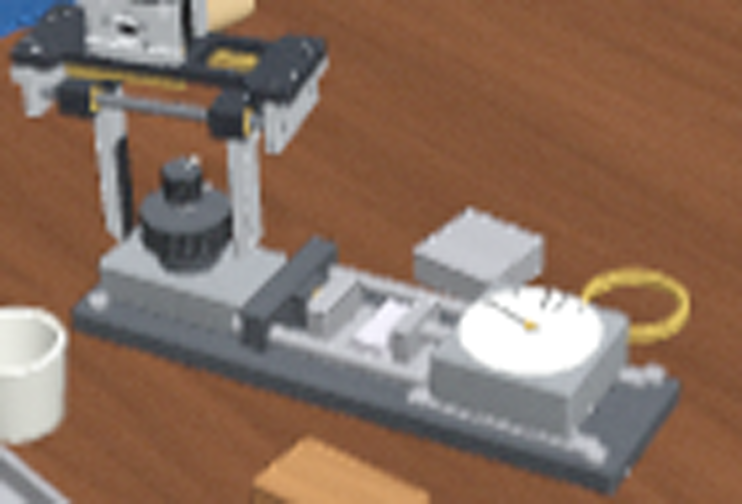

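The zoomed scene view shows the fingers straddling the coarse knob, about (185,230), with clearance on both sides. Next I'll close on it.

>>> arm_command(
  linear=[
    [0,0,0.1],
    [0,0,0],
    [0,0,0],
    [0,0,0],
    [0,0,0],
    [0,0,0],
  ],
  delta_rot=[
    [0,0,0],
    [0,0,0],
    [0,0,0],
    [0,0,0],
    [0,0,0],
    [0,0,0],
  ],
  grip=[0,0,0,0,0,0],
  squeeze=40,
)

```text
t: 7.2
eef_pos: [0.6199, -0.1501, 0.0536]
ee_rot: [-0.265, 0.964, 0.001, -0.0]
contact_force: [-3.8, 3.5, 3.6]
opening: 0.0555
```

Run:
```python
from h import *
s=r.state(); print(s['t'],s['eef_pos'],s['opening'],s['contact_force'],s['moment'],s['qpos'])
```

```text
7.2 [ 0.61992276 -0.15009228  0.05356635] 0.05547604858341348 [-3.82161861  3.51914075  3.61787874] [ 1.00999247  0.79195308 -0.064569  ] [ 0.61197654  0.90821146 -0.74061122  1.65908382  0.75699375  0.88466942
  1.66710002]
```

>>> arm_command(
  linear=[
    [0,0.1,0],
    [0,0,0],
    [0,0,0],
    [0,0,0],
    [0,0,0],
    [0,0,0],
    [0,0,0],
    [0,0,0],
    [0,0,0],
    [0,0,0],
    [0,0,0],
    [0,0,0],
  ],
  delta_rot=[
    [0,0,2],
    [0,0,6],
    [0,0,7],
    [0,0,7],
    [0,0,7],
    [0,0,7],
    [0,0,7],
    [0,0,7],
    [0,0,7],
    [0,0,7],
    [0,0,6],
    [0,0,0],
  ],
  grip=[0,0,0,0,0,0,0,0,0,0,0,0],
)

```text
t: 8.7
eef_pos: [0.6199, -0.1521, 0.0536]
ee_rot: [0.337, 0.942, -0.001, 0.001]
contact_force: [-2.3, -0.9, 2.3]
opening: 0.0554
```

```bash
cat >> h.py <<'E'
def look(tag):
    d=snap('scene','s'+tag+'.png'); t=snap('top','t'+tag+'.png'); s=r.state()
    print(s['t'],s['eef_pos'],s['opening'],s['contact_force'],s['moment'],'q',s['qpos'].round(2), 'yaw',np.degrees(2*np.arctan2(s['ee_rot'][1],s['ee_rot'][0])))
    a=cv2.resize(d['pixels'][190:250,220:340],None,fx=6.5,fy=6.5,interpolation=cv2.INTER_CUBIC)
    b=cv2.resize(t['pixels'][190:245,240:360],None,fx=6.5,fy=3.8,interpolation=cv2.INTER_CUBIC) if 0 else cv2.resize(t['pixels'][196:242,235:327],None,fx=4.3,fy=4.3,interpolation=cv2.INTER_CUBIC)
    w=max(a.shape[1],b.shape[1]); o=np.zeros((a.shape[0]+b.shape[0],w,3),'u1'); o[:a.shape[0],:a.shape[1]]=a; o[a.shape[0]:,:b.shape[1]]=b
    cv2.imwrite('pics/l'+tag+'.png',o); print(o.shape)
E
python3 -c "from h import *; look('5')"
```

```text
8.8 [ 0.61983268 -0.15206713  0.05361088] 0.05546312626264944 [-2.92020272 -2.94183572  3.71872125] [-0.35350498  0.25355752 -0.28235365] q [ 0.45  0.83 -0.43  1.67  0.47  0.75  0.67] yaw 140.68563330853894
(588, 780, 3)
```

View pics/l5.png

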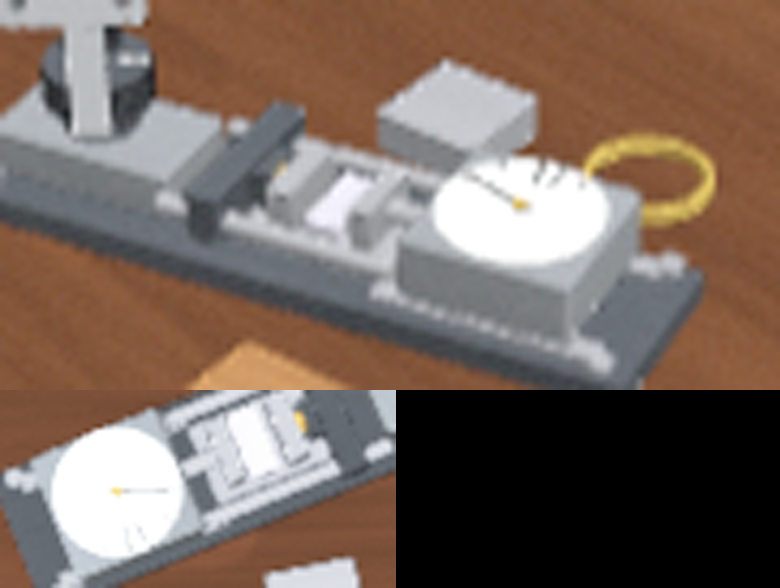

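>>> arm_command(
  linear=[
    [0,0,0],
    [0,0,0],
    [0,0,0],
    [0,0,0],
    [0,0,0],
    [0,0,0],
    [0,0,0],
    [0,0,0],
  ],
  delta_rot=[
    [0,0,3],
    [0,0,7],
    [0,0,7],
    [0,0,7],
    [0,0,7],
    [0,0,6],
    [0,0,3],
    [0,0,0],
  ],
  grip=[0,0,0,0,0,0,0,0],
)

```text
t: 9.8
eef_pos: [0.6188, -0.1527, 0.0536]
ee_rot: [0.638, 0.77, -0.002, 0.0]
contact_force: [-5.0, -4.1, 4.9]
opening: 0.0558
```

```bash
python3 -c "from h import *; look('6')"
```

```text
9.9 [ 0.61878019 -0.15267464  0.05355231] 0.05517561166545925 [-5.48313744 -3.48270535  4.78046523] [-0.7609756   0.6336269   0.01576497] q [ 0.34  0.8  -0.25  1.67  0.28  0.7   0.14] yaw 100.73356627362037
(588, 780, 3)
```

View pics/l6.png

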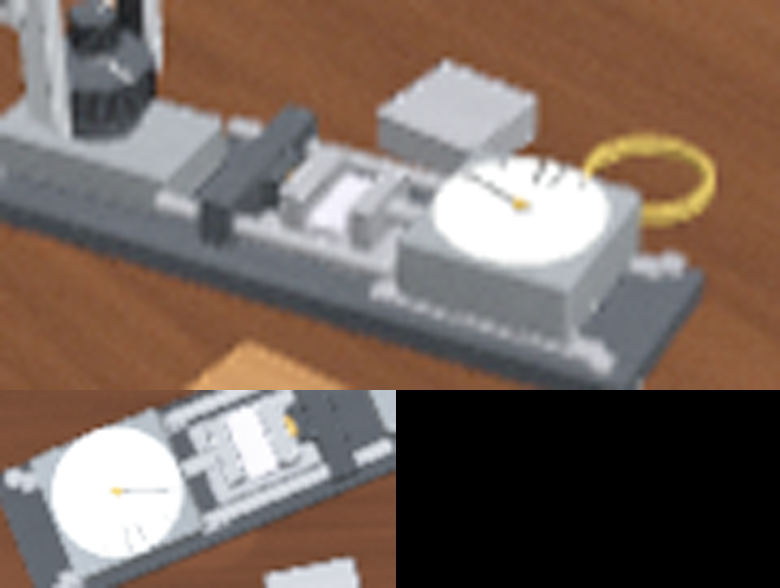

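Run:
```python
from h import *
a=[cv2.resize(load(n)['pixels'][195:225,258:300],None,fx=9,fy=9,interpolation=cv2.INTER_CUBIC) for n in ['s5','s6']]
b=[cv2.resize(load(n)['pixels'][185:218,275:317],None,fx=9,fy=9,interpolation=cv2.INTER_CUBIC) for n in ['t5','t6']]
cv2.imwrite('pics/c6.png',np.vstack([np.hstack(a),np.hstack(b)]))
```

```text
(no output)
```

View pics/c6.png

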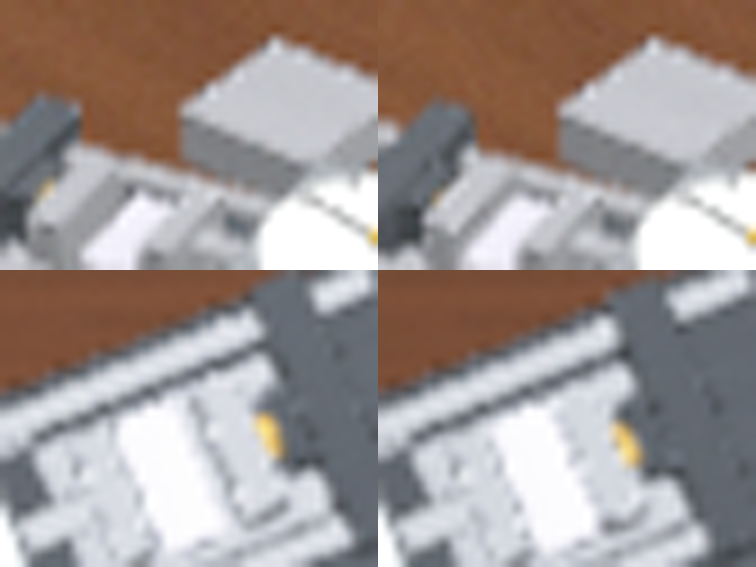

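>>> arm_command(
  linear=[
    [0,0,0],
    [0,0,0],
    [0,0,0],
    [0,0,0],
    [0,0,0],
  ],
  delta_rot=[
    [0,0,4],
    [0,0,6],
    [0,0,6],
    [0,0,4],
    [0,0,0],
  ],
  grip=[0,0,0,0,0],
)

```text
t: 10.52
eef_pos: [0.6182, -0.1527, 0.0536]
ee_rot: [0.762, 0.648, -0.002, 0.0]
contact_force: [-6.8, -4.3, 5.1]
opening: 0.0555
```

```bash
cat >> h.py <<'E'
def look2(tag,old='s4'):
    d=snap('scene','s'+tag+'.png'); t=snap('top','t'+tag+'.png'); s=r.state()
    print(s['t'],s['eef_pos'],s['opening'],s['contact_force'],s['moment'],'q',s['qpos'].round(2), 'yaw',np.degrees(2*np.arctan2(s['ee_rot'][1],s['ee_rot'][0])))
    a=cv2.resize(d['pixels'][200:240,255:330],None,fx=8,fy=8,interpolation=cv2.INTER_CUBIC)
    b=cv2.resize(t['pixels'][190:240,240:315],None,fx=8,fy=5.5 if 0 else 8,interpolation=cv2.INTER_CUBIC)[:280+100]
    cv2.imwrite('pics/l'+tag+'.png',np.vstack([a,b])[:600])
E
python3 -c "from h import *; look2('7')"
```

```text
10.625 [ 0.61817326 -0.15269654  0.05357694] 0.05545020631036342 [-6.49915218 -3.03272286  4.75861043] [-0.89410006  0.81244098 -0.14654402] q [ 0.29  0.8  -0.15  1.67  0.18  0.69 -0.12] yaw 80.71671638886272
```

View pics/l7.png

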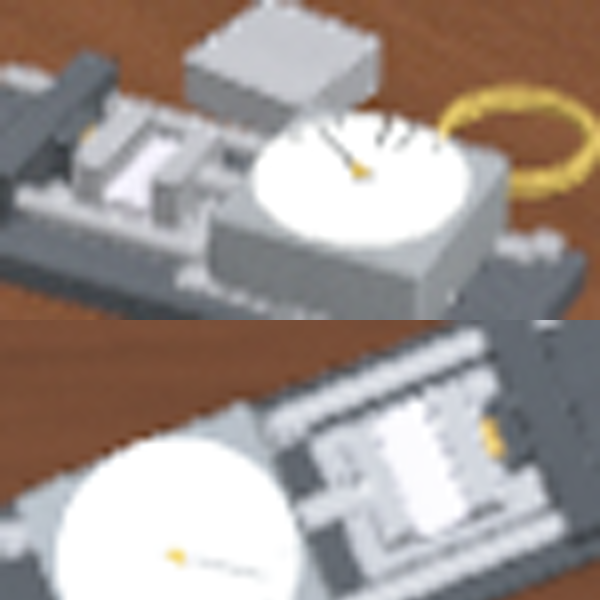

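Run:
```python
from h import *
for n in ['s4','s7']:
    d=load(n); a=d['pixels'][205:235,282:318]; cv2.imwrite('pics/z%s.png'%n,cv2.resize(a,None,fx=20,fy=20,interpolation=cv2.INTER_CUBIC))
```

```text
(no output)
```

View pics/zs4.png

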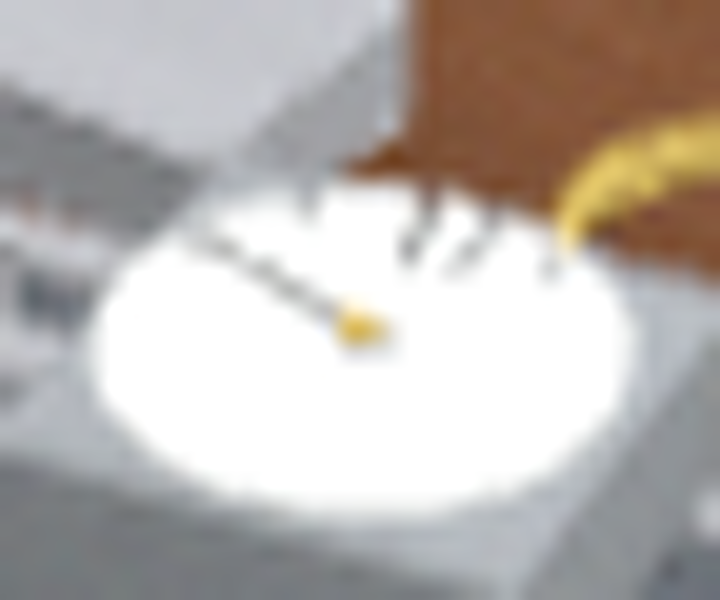

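View pics/zs7.png

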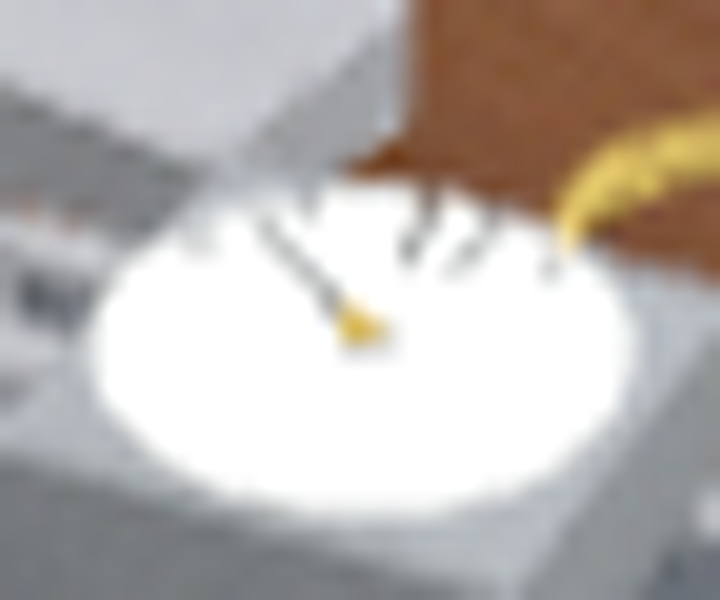

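```bash
cat >> h.py <<'E'
def needle(n,c,pts,x0=282,y0=205,f=20):
    d=load(n); Z=lambda a,b:(x0+(a+.5)/f-.5,y0+(b+.5)/f-.5)
    C=onz(d,*Z(*c),.062)
    for p in pts:
        v=(onz(d,*Z(*p),.062)-C)[:2]; print(n,p,'world ang',np.arctan2(v[1],v[0]).round(3),'r',np.linalg.norm(v).round(4))
E
python3 - <<'E'
from h import *
needle('s4',(362,328),[(195,235),(310,200),(433,192),(495,212),(553,268)])
needle('s7',(362,328),[(262,218),(310,200)])
E
```

```text
s4 (195, 235) world ang -1.516 r 0.0359
s4 (310, 200) world ang -2.094 r 0.0354
s4 (433, 192) world ang -2.62 r 0.0385
s4 (495, 212) world ang -2.911 r 0.0376
s4 (553, 268) world ang 2.888 r 0.0337
s7 (262, 218) world ang -1.839 r 0.0333
s7 (310, 200) world ang -2.094 r 0.0354
```

Projecting the scene view onto the dial plane puts the needle at about 0.3 rad, between the first and second short marks. The coarse knob is done. I'll release it gently and rise.

>>> arm_command(
  linear=[
    [0,0,0],
    [0,0,0],
    [0,0,0],
    [0,0,0],
    [0,0,0],
  ],
  delta_rot=[
    [0,0,0],
    [0,0,0],
    [0,0,0],
    [0,0,0],
    [0,0,0],
  ],
  grip=[0.65,0.75,0.77,0.77,0.77],
)

```text
t: 11.25
eef_pos: [0.62, -0.1499, 0.0535]
ee_rot: [0.762, 0.648, 0.0, 0.0]
contact_force: [-0.9, -0.5, -0.0]
opening: 0.0722
```

Run:
```python
from h import *
look2('8')
a=load('s8')['pixels'][205:235,282:318]; cv2.imwrite('pics/zs8.png',cv2.resize(a,None,fx=20,fy=20,interpolation=cv2.INTER_CUBIC))
```

```text
11.35 [ 0.6199253  -0.14994276  0.05347909] 0.0719438742503183 [-0.50930544 -0.14863381  0.11024104] [-0.00836498 -0.03784545  0.05259275] q [ 0.29  0.8  -0.15  1.67  0.17  0.69 -0.12] yaw 80.73378819839976
```

View pics/zs8.png

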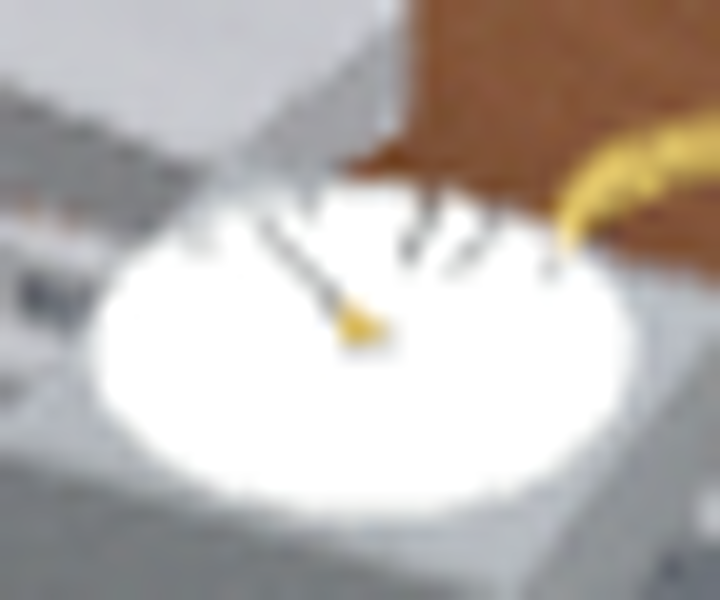

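>>> arm_command(
  linear=[
    [0,0,-0.8],
    [0,0,-1.5],
    [-0.13,-0.12,-1.2],
    [0,0,-0.1],
    [0,0,0],
    [0,0,0],
  ],
  delta_rot=[
    [0,0,0],
    [0,0,0],
    [0,0,0],
    [0,0,0],
    [0,0,0],
    [0,0,0],
  ],
  grip=[0.77,0.77,0.77,0.77,0.77,0.77],
  squeeze=25,
)

```text
t: 12.1
eef_pos: [0.6181, -0.151, 0.0891]
ee_rot: [0.762, 0.648, -0.0, -0.0]
contact_force: [0.1, 0.0, -0.0]
opening: 0.0721
```

Run:
```python
from h import *
d=snap('scene','s9.png'); s=r.state(); print(s['t'],s['eef_pos'],s['opening'],s['contact_force'])
w=snap('wrist','w9.png')
cv2.imwrite('pics/s9z.png',np.hstack([cv2.resize(d['pixels'][160:230,200:270],None,fx=5.6,fy=6,interpolation=cv2.INTER_CUBIC),cv2.resize(w['pixels'],(400,420))]))
```

```text
12.15 [ 0.61809946 -0.15096783  0.08900926] 0.07219879035247727 [-0.52218985  0.59560164  0.72154431]
```

View pics/s9z.png

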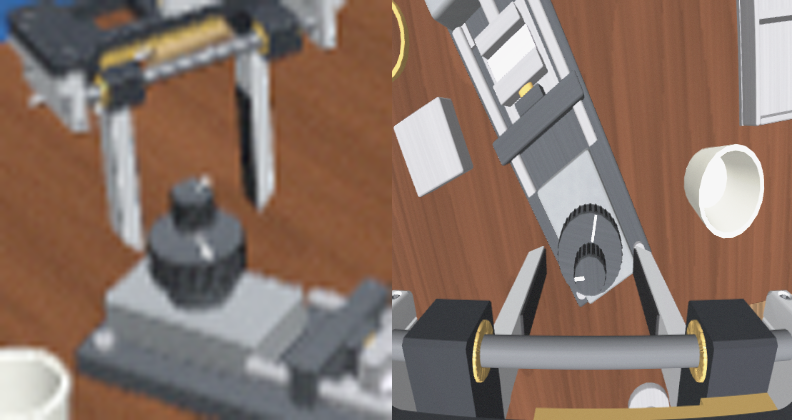

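The wrist view has the fine knob centred between the fingers, with the tips just above the coarse knob's top. Closing on it.

>>> arm_command(
  linear=[
    [0,0,0],
    [0,0,0],
    [0,0,0],
    [0,0,0],
    [0,0,0],
    [0,0,0],
    [0,0,0],
  ],
  delta_rot=[
    [0,0,0],
    [0,0,0],
    [0,0,0],
    [0,0,0],
    [0,0,0],
    [0,0,0],
    [0,0,0],
  ],
  grip=[0.4,0.2,0.2,0.2,0.2,0.2,0.2],
  squeeze=25,
)

```text
t: 13.08
eef_pos: [0.6184, -0.1511, 0.0895]
ee_rot: [0.762, 0.648, -0.0, -0.0]
contact_force: [-0.6, -0.4, -0.3]
opening: 0.0235
```

Run:
```python
from h import *
s=r.state(); print(s['t'],s['eef_pos'],s['opening'],s['contact_force'],s['moment'])
```

```text
13.075 [ 0.61841931 -0.15108525  0.08952024] 0.023529550494611962 [-0.62593804 -0.38646445 -0.32254941] [-0.02289271 -0.03613484 -0.01037141]
```

>>> arm_command(
  linear=[
    [0,0,0],
    [0,0,0],
    [0,0,0],
    [0,0,0],
    [0,0,0],
    [0,0,0],
    [0,0,0],
    [0,0,0],
    [0,0,0],
    [0,0,0],
  ],
  delta_rot=[
    [0,0,0],
    [0,0,2],
    [0,0,5],
    [0,0,6],
    [0,0,7],
    [0,0,7],
    [0,0,6],
    [0,0,5],
    [0,0,2],
    [0,0,0],
  ],
  grip=[0,0,0,0,0,0,0,0,0,0],
  squeeze=25,
)

```text
t: 14.32
eef_pos: [0.6183, -0.1511, 0.0895]
ee_rot: [0.937, 0.348, -0.0, 0.0]
contact_force: [-0.7, -0.1, 1.8]
opening: 0.0233
```

Run:
```python
from h import *
look2('10')
a=load('s10')['pixels'][205:235,282:318]; cv2.imwrite('pics/zs10.png',cv2.resize(a,None,fx=20,fy=20,interpolation=cv2.INTER_CUBIC))
```

```text
14.425 [ 0.61839145 -0.15104888  0.08951338] 0.023412634368673895 [-0.63367925  0.28073385  0.66151233] [0.00484857 0.11389463 0.01425997] q [ 0.18  0.74  0.03  1.66 -0.03  0.74 -0.64] yaw 40.75840750896974
```

View pics/zs10.png

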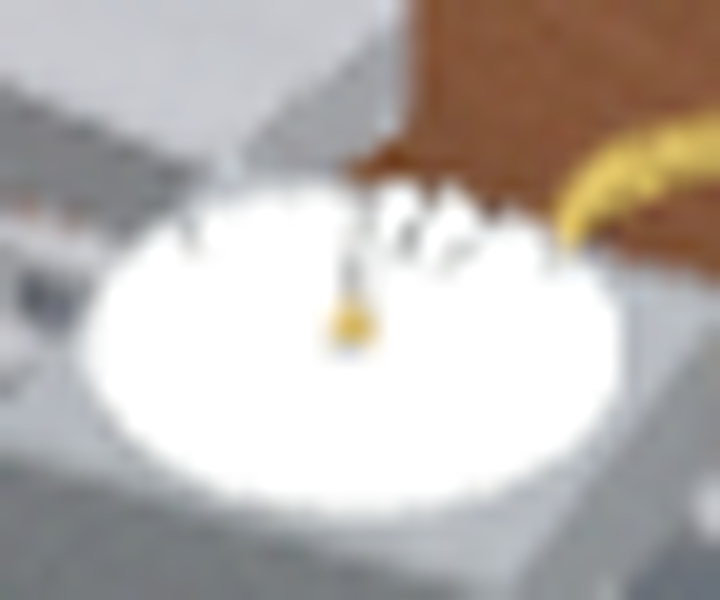

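```bash
python3 -c "
from h import *
needle('s10',(353,327),[(362,195),(352,260),(190,235),(430,190),(490,212),(410,245),(455,255)])"
```

```text
s10 (362, 195) world ang -2.365 r 0.0357
s10 (352, 260) world ang -2.317 r 0.0179
s10 (190, 235) world ang -1.522 r 0.0353
s10 (430, 190) world ang -2.64 r 0.039
s10 (490, 212) world ang -2.928 r 0.0378
s10 (410, 245) world ang -2.708 r 0.0237
s10 (455, 255) world ang -3.011 r 0.025
```

>>> arm_command(
  linear=[
    [0,0,0],
    [0,0,0],
    [0,0,0],
    [0,0,0],
    [0,0,0],
    [0,0,0],
    [0,0,0],
  ],
  delta_rot=[
    [0,0,2],
    [0,0,5],
    [0,0,6],
    [0,0,6],
    [0,0,4],
    [0,0,2],
    [0,0,0],
  ],
  grip=[0,0,0,0,0,0,0],
)

```text
t: 15.3
eef_pos: [0.6184, -0.151, 0.0895]
ee_rot: [0.991, 0.137, -0.0, -0.0]
contact_force: [-1.3, 1.0, 1.3]
opening: 0.023
```

Run:
```python
from h import *
look2('11')
a=load('s11')['pixels'][205:235,282:318]; cv2.imwrite('pics/zs11.png',cv2.resize(a,None,fx=20,fy=20,interpolation=cv2.INTER_CUBIC))
```

```text
15.4 [ 0.61838187 -0.1510393   0.0895066 ] 0.02351594080110506 [-1.89978213  0.32310616  1.72514604] [0.02333677 0.2938256  0.06814073] q [ 0.11  0.75  0.15  1.66 -0.15  0.74 -0.97] yaw 15.749046562203057
```

View pics/zs11.png

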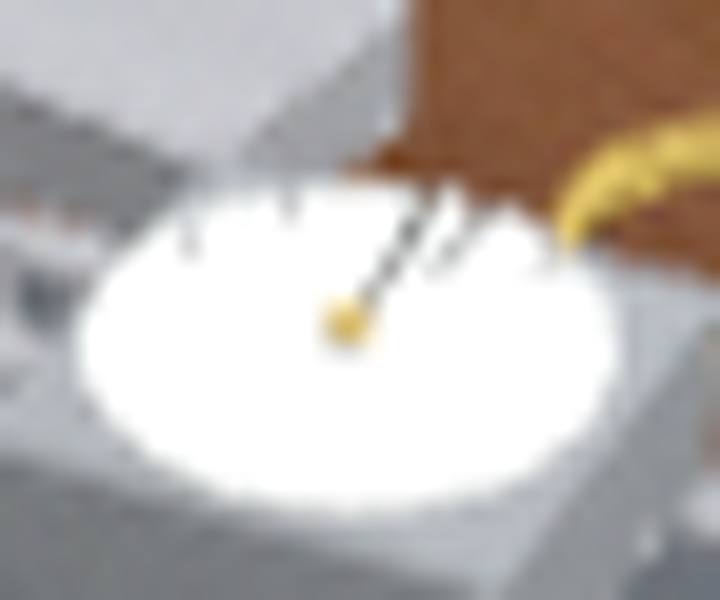

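View pics/l11.png

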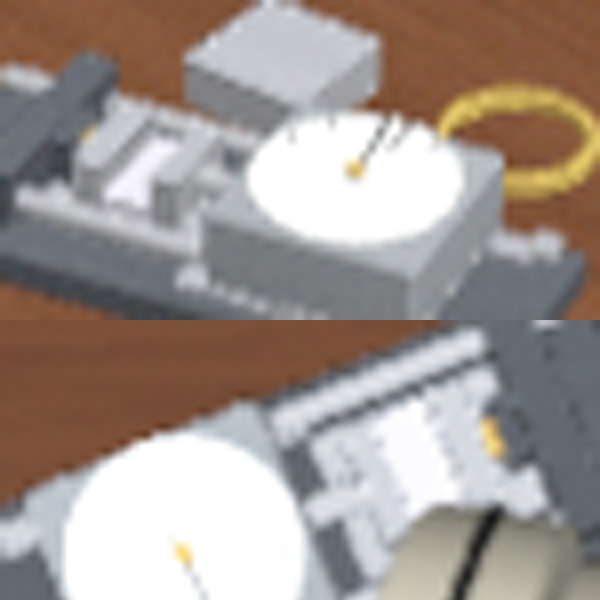

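>>> arm_command(
  linear=[
    [0,0,0],
    [0,0,0],
    [0,0,0],
    [0,0,0],
    [0,0,0],
  ],
  delta_rot=[
    [0,0,2],
    [0,0,4],
    [0,0,2],
    [0,0,0],
    [0,0,0],
  ],
  grip=[0,0,0,0,0],
)

```text
t: 16.02
eef_pos: [0.6184, -0.151, 0.0895]
ee_rot: [0.998, 0.068, -0.0, -0.0]
contact_force: [-1.6, 0.9, 2.3]
opening: 0.0233
```

Run:
```python
from h import *
look2('12')
a=load('s12')['pixels'][205:235,282:318]; cv2.imwrite('pics/zs12.png',cv2.resize(a,None,fx=20,fy=20,interpolation=cv2.INTER_CUBIC))
```

```text
16.125 [ 0.61836495 -0.15098668  0.08947516] 0.0235319506103824 [-2.59053041  0.31657356  3.0611963 ] [0.10272713 0.41818684 0.04761   ] q [ 0.08  0.75  0.19  1.66 -0.19  0.74 -1.07] yaw 7.7431389504066885
```

View pics/zs12.png

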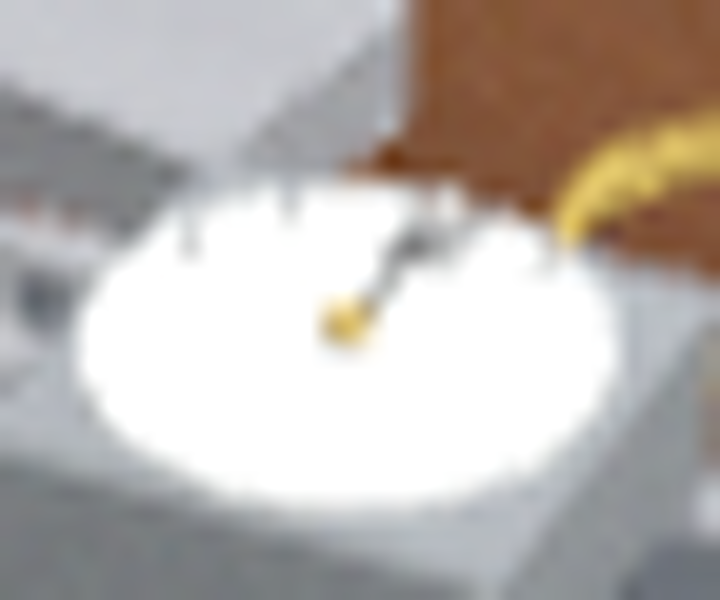

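The needle now appears between the long marks. I'll let go, rise, and check the dial with the wrist camera.

>>> arm_command(
  linear=[
    [0,0,0],
    [0,0,0],
    [0,0,0],
    [0,0,-1],
    [0,0,-2.5],
    [0,0,-3],
    [0,0,-3],
    [0,0,-2.5],
    [0,0,0],
    [0,0,0],
    [0,0,0],
  ],
  delta_rot=[
    [0,0,0],
    [0,0,0],
    [0,0,0],
    [0,0,0],
    [0,0,0],
    [0,0,0],
    [0,0,0],
    [0,0,0],
    [0,0,0],
    [0,0,0],
    [0,0,0],
  ],
  grip=[0.4,0.6,0.77,0.77,0.77,0.77,0.77,0.77,0.77,0.77,0.77],
)

```text
t: 17.5
eef_pos: [0.6176, -0.1508, 0.2082]
ee_rot: [0.998, 0.067, -0.001, -0.0]
contact_force: [-0.6, 0.1, 0.2]
opening: 0.0722
```

Run:
```python
from h import *
w=snap('wrist','w13.png'); snap('scene','s13.png'); snap('top','t13.png'); s=r.state(); print(s['t'],s['eef_pos'],s['contact_force'])
```

```text
17.65 [ 0.61805469 -0.15096107  0.2085842 ] [ 0.57658541 -0.25243524 -0.44891755]
```

View pics/w13.png

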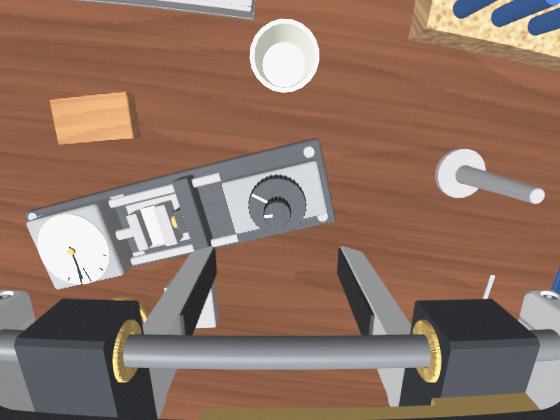

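Run:
```python
from h import *
d=load('w13'); cv2.imwrite('pics/w13z.png',cv2.resize(d['pixels'][230:290,40:115],None,fx=10,fy=10,interpolation=cv2.INTER_CUBIC))
```

```text
(no output)
```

View pics/w13z.png

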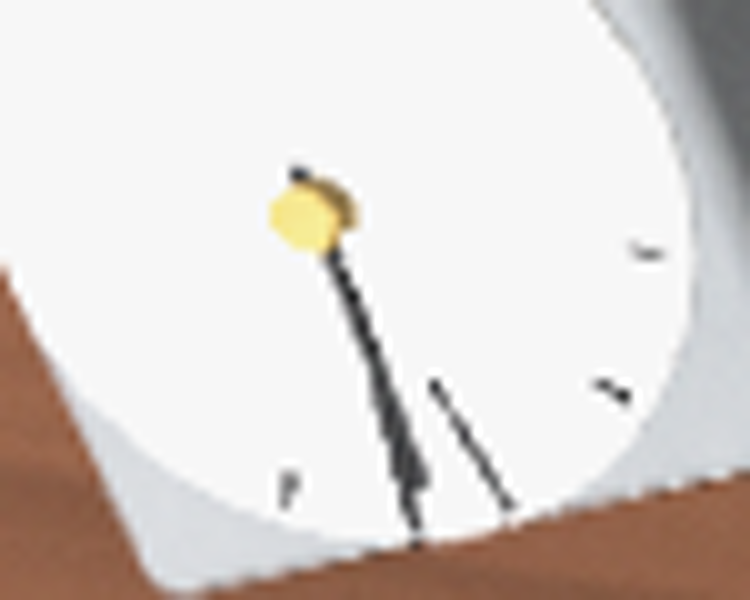

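Run:
```python
from h import *
d=load('w13'); Z=lambda a,b,z:onz(d,40+(a+.5)/10-.5,230+(b+.5)/10-.5,z)[:2]
ang=lambda v:np.degrees(np.arctan2(v[1],v[0]))%360
print('camera',-d['R'].T@d['t'])
for z in (.064,.067,.07): v=Z(422,485,z)-Z(298,172,z); print('needle',z,ang(v),np.linalg.norm(v))
print('needle from fwd part',ang(Z(422,485,.066)-Z(333,255,.066)))
m1=ang(Z(510,507,.062)-Z(433,383,.062)); print('long1',m1)
# centre by intersecting long1 line w/ short marks: use tips
C=Z(335,207,.062)
for n,p in dict(s0=(648,252),s5=(613,390),l1=(510,507),l1i=(433,383),l2=(417,542),s3=(289,490)).items():
    v=Z(*p,.062)-C; print(n,ang(v),np.linalg.norm(v))
```

```text
camera [ 0.69794397 -0.14016124  0.38677513]
needle 0.064 199.24395120384912 0.03823159318629765
needle 0.067 199.24395120384906 0.03787625360474691
needle 0.07 199.24395120384912 0.0375209140231962
needle from fwd part 198.66862998524692
long1 210.6772379961345
s0 269.8522240494774 0.03565545075646086
s5 240.86625480975448 0.03582749380634401
l1 209.05976648707846 0.038813649004275856
l1i 207.86799743272573 0.02235365362962379
l2 190.79934459985543 0.0408595993251157
s3 168.52621399391518 0.036628739487073375
```

>>> arm_command(
  linear=[
    [-0.5,-2.5,0],
    [-1,-4,0],
    [-1,-4,0.5],
    [-1,-4,1],
    [-1,-4,1],
    [-0.5,-3,1],
    [0,-1.5,0.5],
    [0,0,0],
    [0,0,0],
    [0,0,0],
    [0,0,0],
  ],
  delta_rot=[
    [0,0,0],
    [0,0,0],
    [0,0,0],
    [0,0,0],
    [0,0,0],
    [0,0,0],
    [0,0,0],
    [0,0,0],
    [0,0,0],
    [0,0,0],
    [0,0,0],
  ],
  grip=[0.77,0.77,0.77,0.77,0.77,0.77,0.77,0.77,0.77,0.77,0.77],
)

```text
t: 19.02
eef_pos: [0.5383, 0.0692, 0.1697]
ee_rot: [0.998, 0.067, 0.0, 0.0]
contact_force: [0.4, -0.3, -0.4]
opening: 0.0724
```

Run:
```python
from h import *
w=snap('wrist','w14.png'); s=r.state(); print(s['t'],s['eef_pos'],s['contact_force'])
```

```text
19.075 [0.53825649 0.06941283 0.1696674 ] [-0.53491018  0.53099342  0.38027437]
```

View pics/w14.png

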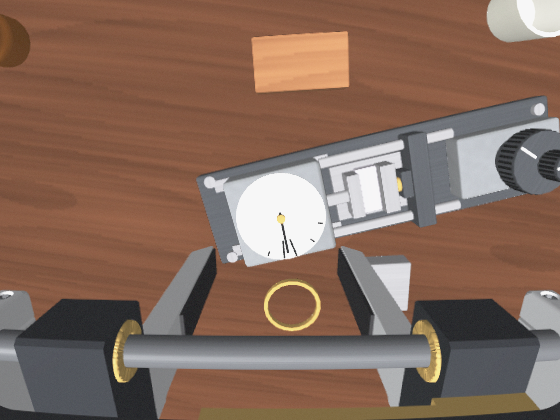

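Run:
```python
from h import *
d=load('w14'); cv2.imwrite('pics/w14z.png',cv2.resize(d['pixels'][205:265,255:330],None,fx=10,fy=10,interpolation=cv2.INTER_CUBIC))
```

```text
(no output)
```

View pics/w14z.png

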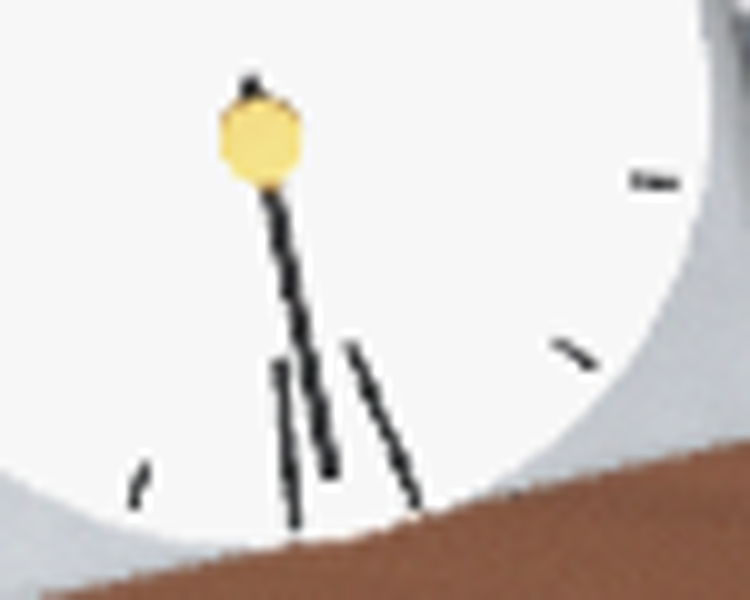

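From nearly overhead, zoomed, the needle tip at (330,475) sits clearly between the long marks, at (288,450) and (385,430). Its direction puts it at about 1.24 rad. The gripper is clear of everything, so I'm handing in.

```bash
python3 -c "
from h import *
r.close_job(); print(r.state()['t'])"
```

```text
the job is handed in; nothing more can be done
the job is handed in; nothing more can be done
```

The bar is clamped and the needle rests between the two long marks. I handed the job in at about 19 s of the 61 s allowed.

- **Coarse knob:** I turned it about 130° clockwise. The needle lifted to about 0.3 rad, below the second short mark, and stayed there after I let go. That last 20° step brought the needle up sooner than I had estimated from the gaps, but it stayed inside the limit.
- **Fine knob:** I turned it 73° clockwise in steps of 40°, 25° and 8°, then released it and drew the gripper clear.
- **Last checks:** After release, a wrist view from above the knobs gave the needle at about 1.24 rad. A nearly overhead view of the dial also showed it between the long marks (1.05 and 1.35 rad), slightly towards the second. In every picture taken while turning, the needle stayed below the last short mark.
- **Disagreement:** Adding up the turns alone predicted about 1.32 rad. I trusted the two direct views instead.
- **Other things on the bench:** The gripper touched nothing but the two knobs. The items visible in the last wrist view looked undisturbed; I made no separate check of the hammer or screwdriver.

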